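Stow a pump plunger in its slide-lid case and snap the lid shut

TASK

Put the loose pump plunger (the turned pin, not the hexagon bolt) away in the open wooden case: lay it lengthwise in the two V-notched rests, then enter the lid, held by its bar, in the case's grooves from the low end and slide it fully home, over the sprung ridge at the far end, until its nose is against the far wall and its rear edge is flush with the case. The case stands loose in its steel nest and slides back as you push, until it butts. Feel your way: the lid needs a firm push over the ridge, but its rails split if it is jammed, leaned on or rammed home, so push no harder than about 20 N. Let go of everything, and leave the bolt, the bearing and the feeler gauge where they lie.

Things in the scene. Friction and masses are not known exactly. Their poses are not given: they have to be found in the camera images.
- case: Wooden case, 128 x 98 x 43.5 mm, 0.8 kg. Origin: centre of its underside. x: the way the lid slides in; z up. Mouth at -x: its end wall (x = -64 to -56 mm) is 30 mm high. The far wall (inner face x = +56 mm), 43.5 mm high, stops the lid's nose. Inside 72 mm wide, floor at z = 6 mm, open above. Loose in a steel nest: a push of 2 to 4 N slides it along +x, by 4 to 30 mm, to the nest's stop.
- case_mouth (a point): Middle of the grooves' mouth, at case x = -64 mm, z = 33.75 mm; case axes. The grooves in both side walls are 7.5 mm high (case z = 30 to 37.5 mm) and 83.5 mm apart bottom to bottom; 6 mm thick lips cover them, 72 mm apart. Over the first 14 mm the grooves flare, at the mouth by 3 mm upward and 3 mm to each side; the mouth wall is level with their floor.
- case_rests (a point): Where the plunger's middle belongs: case x = -8 mm, y = 0, z = 16 mm (10 mm either way along x will do). Two cross rests, 8 mm thick, at case x = -30 and +14 mm, have 90 degree V notches along y = 0 (apex z = 6 mm, top z = 20 mm); 36 mm are free between them. The plunger's collar makes it lie some degrees off level.
- case_ridge (a point): Crown of the round sprung steel ridge across the channel, case x = +44 mm, 3 mm above the groove floor. It yields downward. The lid's ramped nose meets it 10 mm before home; the push needed grows to about 7 to 14 N until 3 mm before home (so the case first slides back to its stop); then the ridge drops into the notch under the lid and the lid stops on the far wall.
- lid_bar (a point): Centre of the finger bar of the plywood lid, which lies flat on the bench at first. Lid: 120 (x, nose at +x) x 82 x 6 mm, 0.1 kg. The bar stands across its top: 12 (x) x 46 (y) x 18 mm high. The point is 15 mm above the lid's underside, 9 mm below the bar's top, 18 mm from the rear edge, 102 mm from the nose. 
- case_home (a point): Where the centre of the lid's bar is when the lid is home: case x = -46, y = 0, z = 45 mm; it moves with the case. The lid has 1.5 mm of play in height and sideways. The nest round the case: screwed-down strips 9 mm high along both sides (13 mm wide, 1.5 mm of slack) and a stop bar 14 mm high some way behind the far wall; open at the mouth.
- lid: The lid: origin at the middle of its underside, 42 mm ahead of the bar's centre, same axes.
- plunger_mid (a point): Middle of the pump plunger, a smooth turned steel pin with a thicker collar at one end, 68 mm long (its y axis), at most 16 mm thick, 0.07 kg; on the bench this point is 8 mm up. Either end may point to the stop in the case.
- plunger: The plunger: origin at its underside, 8 mm below its middle, same axes.
- bolt: Hexagon-headed bolt, 67 mm long (its y axis), 17 mm over the head, lying on the bench; it stays there. Origin at its underside, middle.
- bearing: Ball bearing, 42 mm across and 14 mm high, lying flat; it stays there. Origin at its underside, centre.
- gauge: Folded feeler gauge, 92 mm long (its y axis), 19 mm wide, 12 mm high; it stays there. Origin at its underside, centre.
Not all that is in view belongs to the job. What is shaped like the plunger but blue is not meant.

How it is judged:
By the outcome, as a careful person would: the job done as asked, in the order asked, and still so for the second after the job is handed in, with the robot touching nothing.
It also fails if it takes over 64 s, if anything falls off the work surface, if the arm or the gripper's body presses on something with over 40 N, if the wrist force passes 120 N, or if a joint passes its speed limit or range.

ROBOT

A 6-joint arm with a two-finger parallel gripper is mounted at the origin on a cart in front of the work surface, level with it; the furniture and walls round the work are solid. World frame = base frame: x ahead of the robot, y to its left, z up, the work surface at z = 0. Lengths are in mm, angles in degrees, forces in N, time in s.
With the tool pointing down it reaches from about 250 to 775 mm from the base axis. Payload 8.9 kg.
Tool frame: the origin (TCP) lies at the very end of the fingers, on their centre line; the grasp point (between the pads) lies 19 mm behind it; z points along the fingers, y is the line along which they close (so a half turn about z gives the same grasp; the last joint's range is limited). The gripper opens to 85 mm and grips with 20 to 120 N. Pads are 22 mm wide; open, the fingers measure 114 mm over their backs; the gripper's body (76 mm by 85 mm) begins 54 mm behind the grasp point. The pads swing forward as they close: fully open they stand 13 mm farther back than shut.
Start: joints at [-79.601, 16.656, -8.789, 64.555, 0, 82.019], TCP at [165.548, -498.214, 231.305] pointing down, gripper open.
Joint ranges: [-144.48, 144.48], [-52.06, 99.96], [-74.48, 78.29], [-112.23, 115.85], [-86.99, 84.42], [-180, 180]. Speed limits (degrees/s): [127.2, 127.2, 159.86, 180, 180, 180].

INTERFACE

Orientations are given as a 3x3 rotation matrix whose columns are the frame's x, y, z axes.
In Python, from plant import arm, capture, finish_job, spotter gives the robot as it stands.
- The arm moves only by the shell command python3 -m crank 'ROWS' [OPENING] [FORCE]. ROWS is JSON, a list of rows, each a list of 6 numbers: the shift along the tool's x, y, z each as a share of 0.8 m, from -1 to 1, then the turn, a rotation vector about the tool's x, y, z each as a share of pi rad, from -1 to 1. In form: [[dx, dy, dz, ax, ay, az], ...]. A call has exactly 8 rows; each row is the pose to reach, as a shift and turn from the pose commanded when the call began, along the tool's axes at that moment, turning the shorter way round; what a row does not reach only later rows make up. A row lasts 1/8 s, in which the tool goes at most 62.5 mm and 10.7 degrees, less where a joint would pass 70% of its speed; a pose out of reach is approached as far as the arm can. A call with a number of a shift or a turn outside -1 to 1 is refused whole. A call with a gripper value outside its range is refused whole. OPENING is the opening, from 0 (shut) to 1 (fully open), set as the call begins (- or left out, the last holds). The fingers move at their own pace and stop on an object; FORCE is the grip in N (left out, the last holds). Time passes only in rows, so rows that repeat a pose let the fingers close, or fill a call up. It gives the time, the measured TCP pose, the force, the opening and the grip force at its end, in the units of the state.
- arm.sense(): the state, without advancing time (a new reading comes with each control period).
- capture(name): name is "side" or "top"; returns a dict with "color" (420x560x3 uint8, red, green, blue), "depth" (420x560 float32, mm along the optical axis (not along the pixel's ray), 0 where there is no reading), "vfov" (degrees; the focal length in pixels is half the picture's height over the tangent of half this angle, whatever the lens; pixels are square), "cx", "cy" (the principal point, pixels), "position" and "orientation" of the camera in the world. Camera axes: x right, y down, z forward; pixel columns grow to the right and rows downward; lengths in mm; the calibration is good to about 2 mm. A picture is of the moment at which its call begins.
- finish_job(): hands the job in; it is judged then, once.
Trained networks look in the newest picture that a camera, given by its name, has taken for a name from the list of things; names that differ only in an ending like _2 or _b are one class to them, and where a whole thing is asked for, a point or a joint stands for the part that bears it (a point fixed in the world has none). Each returns a list of dicts, best first, with "confidence" (0 to 1); they miss things now and then, are a little off and sometimes report something else, mostly with a low value. They report only what shows in the picture. A call takes as long as a camera call. They do not tell look-alikes from the thing itself.
- spotter.boxes_of(camera, thing): "bbox" ([left, top, right, bottom] in pixels, round what is visible of it).
- spotter.masks_of(camera, thing): "pixels" (420x560 bool, what is visible of it) and "bbox" ([left, top, right, bottom] in pixels, round what is visible of it).
The state is a dict: "time_s": time; "qpos": joint angles; "joint_velocities": joint speeds; "joint_torque": joint torques, N m; "tcp_pos": TCP position; "tcp_rot": TCP orientation; "force": force on the tool from outside, world axes, zero at the start; "wrist_torque": the same for the moment, N m; "gripper_width": opening from 0.0 (shut) to 1.0 (fully open); "grasp_force": force on a finger pad.
Only numpy, scipy, OpenCV 4.12 (cv2) and the standard library are available. Lean on these libraries where they do the work, as an engineer would, in place of code of your own. Each camera call takes 0.05 s, during which the arm holds its last target. There are 200 camera calls.

## Working session

There is one attempt and no reset: what is moved stays moved. The work goes in short steps, Python scripts to look and compute and a shell command to move; the robot and the scene stay as the last step left them, time stands still between calls to the robot, and variables do not carry over. Pictures are saved under pics/ and viewed, at most 13 in all, crops included, and the job is handed in when it is done.

```bash
ls && mkdir -p pics && cat > h.py <<'E'
import numpy as np, cv2
from plant import arm, capture, spotter, finish_job
def cam(n):
    c=capture(n); return c
def pts(c,mask=None):
    h,w=c["depth"].shape; f=h/2/np.tan(np.radians(c["vfov"])/2)
    v,u=np.mgrid[:h,:w]; d=c["depth"].astype(float)
    P=np.stack([(u-c["cx"])/f*d,(v-c["cy"])/f*d,d],-1)@np.array(c["orientation"]).T+np.array(c["position"])
    P[d==0]=np.nan
    return P
E
python3 - <<'E'
from h import *
ims=[]
for n in("top","side"):
    c=cam(n); print(n,c["vfov"],np.round(c["position"]),np.round(c["orientation"],2).tolist())
    cv2.imwrite(f"pics/{n}0.png",c["color"][...,::-1])
    P=pts(c)
    for t in("case","lid","plunger","bolt","bearing","gauge"):
        for m in spotter.masks_of(n,t)[:4]:
            q=P[m["pixels"]]; q=q[~np.isnan(q[:,0])]
            print(t,round(m["confidence"],2),np.round(m["bbox"]).tolist(),np.round(np.median(q,0)) if len(q) else None, np.round(np.percentile(q[:,2],95)) if len(q) else None)
s=arm.sense(); print({k:np.round(v,2).tolist() for k,v in s.items()})
E
```

```text
pics
top 48.38585413947962 [356. 291. 944.] [[0.07, -0.98, 0.21], [-1.0, -0.06, 0.02], [-0.0, -0.21, -0.98]]
case 0.64 [356.0, 260.0, 393.0, 268.0] [439. 109.  12.] 15.0
case 0.57 [292.0, 131.0, 353.0, 197.0] [638. 224.  19.] 44.0
lid 0.94 [154.0, 194.0, 226.0, 249.0] [501. 486.   5.] 21.0
plunger 0.58 [139.0, 278.0, 174.0, 290.0] [372. 542.  10.] 15.0
plunger 0.48 [310.0, 284.0, 337.0, 309.0] [373. 212.  11.] 14.0
plunger 0.44 [280.0, 246.0, 314.0, 258.0] [459. 265.  11.] 15.0
bolt 0.62 [358.0, 260.0, 392.0, 266.0] [440. 109.  11.] 15.0
bearing 0.88 [241.0, 130.0, 262.0, 151.0] [682. 373.  13.] 16.0
gauge 0.93 [207.0, 285.0, 252.0, 298.0] [367. 399.  10.] 13.0
gauge 0.68 [282.0, 243.0, 312.0, 255.0] [459. 265.  12.] 16.0
side 56.37389856659254 [ 81. 917. 464.] [[-0.82, -0.27, 0.5], [-0.57, 0.37, -0.73], [0.01, -0.89, -0.46]]
case 0.62 [224.0, 187.0, 288.0, 227.0] [629. 239.  29.] 44.0
lid 0.74 [188.0, 263.0, 266.0, 309.0] [495. 494.   7.] 22.0
plunger 0.72 [253.0, 308.0, 276.0, 346.0] [368. 537.  13.] 16.0
plunger 0.6 [344.0, 232.0, 360.0, 248.0] [379. 210.  12.] 15.0
plunger 0.46 [296.0, 234.0, 319.0, 246.0] [456. 270.  11.] 15.0
bearing 0.55 [195.0, 220.0, 207.0, 236.0] [671. 377.  13.] 15.0
gauge 0.63 [297.0, 272.0, 326.0, 304.0] [362. 406.  11.] 13.0
{'time_s': 0.7, 'qpos': [-79.6, 16.65, -8.79, 64.55, 0.0, 82.02], 'joint_velocities': [0.09, 0.01, 0.08, 0.1, -0.03, 0.05], 'joint_torque': [-0.0, -53.69, 33.16, 0.0, -0.0, 0.0], 'tcp_pos': [165.56, -498.21, 231.31], 'tcp_rot': [[0.95, 0.32, 0.0], [0.32, -0.95, -0.0], [-0.0, 0.0, -1.0]], 'force': [0.07, -0.1, -0.8], 'wrist_torque': [-0.04, -0.02, 0.0], 'grasp_force': 0.0, 'gripper_width': 1.0}
```

```bash
python3 - <<'E'
import cv2,numpy as np
a=cv2.imread("pics/top0.png"); b=cv2.imread("pics/side0.png")
cv2.imwrite("pics/c1.png",cv2.resize(a[115:325,130:410],None,fx=2.85,fy=2.85,interpolation=cv2.INTER_CUBIC))
t=[]
for im,u,v in((a,156,284),(a,323,296),(a,297,252),(a,375,264),(b,264,327),(b,352,240),(b,307,240),(b,230,0)):
    if v==0: im,u,v=b,256,207
    t.append(cv2.resize(im[v-25:v+25,u-25:u+25],(200,200),interpolation=cv2.INTER_CUBIC))
cv2.imwrite("pics/c2.png",np.vstack([np.hstack(t[:4]),np.hstack(t[4:])]))
E
```

```text
(no output)
```

View pics/c1.png

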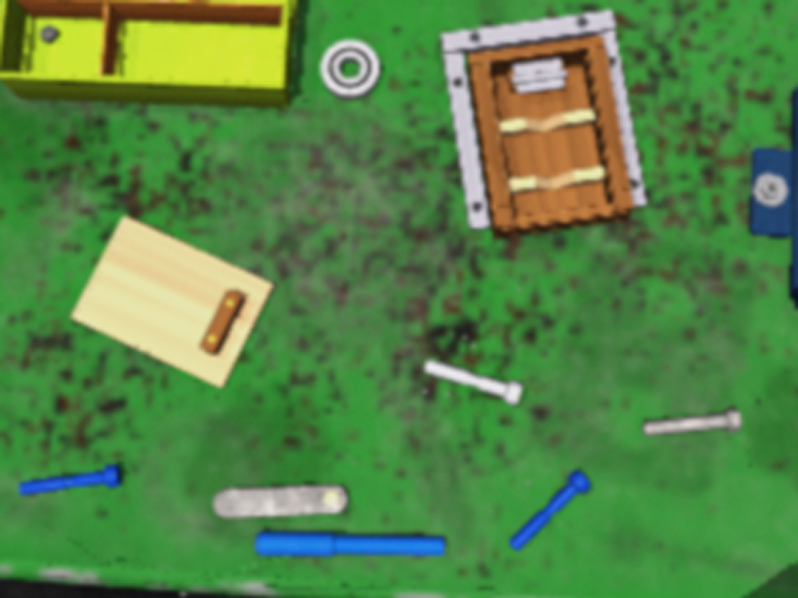

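View pics/c2.png

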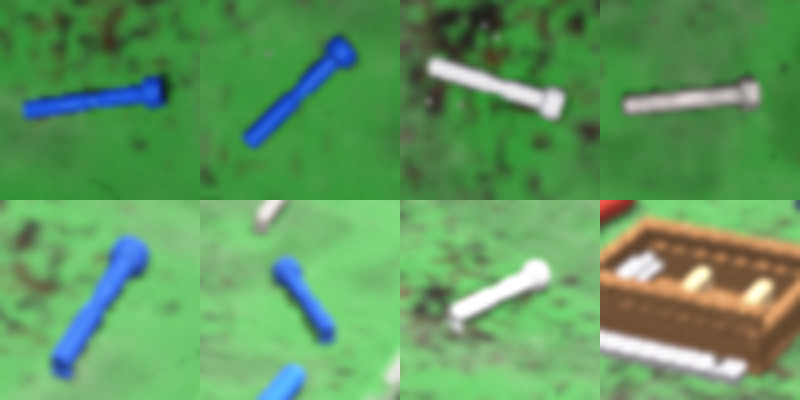

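```bash
python3 - <<'E'
from h import *
for n in("top","side"):
    c=cam(n); P=pts(c); X,Y,Z=P[...,0],P[...,1],P[...,2]
    if n=="top":
        for nm,xr,yr in(("all",(150,700),(-500,700)),("near path",(150,500),(-500,280))):
            m=(X>xr[0])&(X<xr[1])&(Y>yr[0])&(Y<yr[1])&(Z>60); print(nm,m.sum(),P[m].max(0).round() if m.any() else "", P[m].min(0).round() if m.any() else "")
    z0=np.nanmedian(Z[(X>300)&(X<500)&(Y>200)&(Y<560)]); print(n,"bench z",z0)
    def rect(nm,x,y,r,lo,hi):
        m=(np.hypot(X-x,Y-y)<r)&(Z-z0>lo)&(Z-z0<hi); q=P[m]
        (cx,cy),(w,h),a=cv2.minAreaRect(q[:,:2].astype(np.float32))
        if w<h: w,h,a=h,w,a+90
        print(nm,len(q),"c",round(cx,1),round(cy,1),"size",round(w),round(h),"ang",round((a+90)%180-90,1),"z",np.percentile(q[:,2],[50,97]).round(1)); return q
    rect("case",629,232,110,24,50); rect("caserim",629,232,110,38,50)
    rect("lid",495,490,90,3.5,30); rect("bar",470,475,75,17,30)
    for nm,x,y in(("shiny",459,267),("grey",440,109)):
        q=rect(nm,x,y,50,4,30)
        k=q[:,:2]-q[:,:2].mean(0); u=np.linalg.svd(k,full_matrices=False)[2][0]; s=k@u; t=k@[-u[1],u[0]]
        print(" axis",np.degrees(np.arctan2(u[1],u[0])).round(1),[(int(b),(q[(s>=b)&(s<b+6),2].max()-z0).round(1),np.ptp(t[(s>=b)&(s<b+6)]).round(1)) for b in range(-42,42,6) if ((s>=b)&(s<b+6)).sum()>1])
    R=np.array(c["orientation"]);f=210/np.tan(np.radians(c["vfov"])/2)
    T=[]
    for x,y in((459,267),(440,109)):
        p=R.T@(np.array([x,y,10])-c["position"]); u,v=int(c["cx"]+f*p[0]/p[2]),int(c["cy"]+f*p[1]/p[2])
        T.append(cv2.resize(c["color"][v-20:v+20,u-25:u+25,::-1],(400,300),interpolation=cv2.INTER_LANCZOS4))
    if n=="top": A=T
cv2.imwrite("pics/c3.png",np.vstack([np.hstack(A),np.hstack(T)]))
E
```

```text
all 8127 [692. 117. 459.] [216. -42.  60.]
near path 5170 [498. 117. 459.] [216. -42.  60.]
top bench z -0.7181125626953531
case 1499 c 636.6 226.0 size 130 98 ang 11.9 z [41.7 45.8]
caserim 983 c 636.9 226.1 size 129 98 ang 11.8 z [43.  46.1]
lid 2204 c 499.3 490.5 size 168 156 ang 9.2 z [ 5.4 23.2]
bar 149 c 488.4 447.6 size 46 13 ang -20.4 z [22.9 26.3]
shiny 178 c 466.9 259.8 size 80 67 ang 55.2 z [10.7 15.4]
 axis 73.5 [(-36, np.float64(15.7), np.float64(43.6)), (-30, np.float64(19.4), np.float64(16.3)), (-24, np.float64(15.6), np.float64(12.0)), (-18, np.float64(16.0), np.float64(44.9)), (-12, np.float64(14.9), np.float64(7.9)), (-6, np.float64(13.3), np.float64(8.1)), (0, np.float64(12.5), np.float64(6.6)), (6, np.float64(14.5), np.float64(38.1)), (12, np.float64(13.8), np.float64(40.4)), (18, np.float64(13.9), np.float64(8.9)), (24, np.float64(14.9), np.float64(52.9)), (30, np.float64(15.7), np.float64(8.2)), (36, np.float64(4.5), np.float64(20.6))]
grey 203 c 445.9 110.0 size 81 69 ang -73.2 z [11.3 15.7]
 axis -80.7 [(-42, np.float64(14.2), np.float64(5.7)), (-36, np.float6
[... 1231 characters left out ...]
at64(6.8)), (24, np.float64(13.0), np.float64(4.0)), (30, np.float64(13.7), np.float64(8.0)), (36, np.float64(12.5), np.float64(0.1))]
grey 76 c 438.3 118.4 size 67 14 ang -83.1 z [12.6 16.9]
 axis 98.9 [(-36, np.float64(14.9), np.float64(8.8)), (-30, np.float64(17.0), np.float64(14.3)), (-24, np.float64(17.0), np.float64(13.2)), (-18, np.float64(14.4), np.float64(7.1)), (-12, np.float64(13.8), np.float64(6.7)), (-6, np.float64(14.2), np.float64(1.6)), (0, np.float64(13.4), np.float64(8.0)), (6, np.float64(14.0), np.float64(7.4)), (12, np.float64(11.2), np.float64(2.9)), (18, np.float64(13.8), np.float64(6.2)), (24, np.float64(14.0), np.float64(7.7)), (30, np.float64(13.7), np.float64(7.6))]
```

View pics/c3.png

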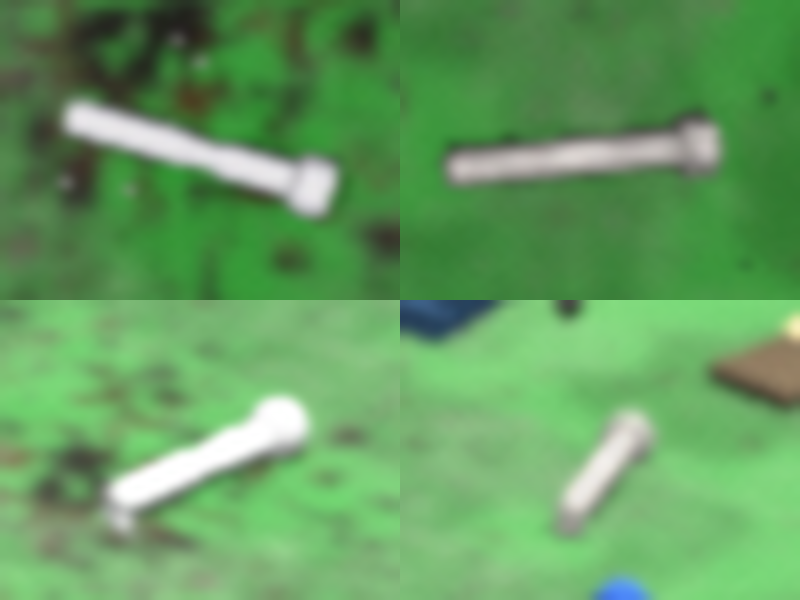

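```bash
python3 - <<'E'
import cv2,numpy as np
cv2.imwrite("pics/c4.png",cv2.resize(np.vstack([cv2.imread("pics/top0.png"),cv2.imread("pics/side0.png")]),(400,600)))
from h import *
c=cam("top");P=pts(c);X,Y,Z=P[...,0],P[...,1],P[...,2]
for a in range(150,750,50):
    print(a,[int(np.nanmax(Z[m])) if (m:=(X>a)&(X<a+50)&(Y>b)&(Y<b+50)).any() else -1 for b in range(-500,700,50)])
E
```

```text
150 [-849, -851, -844, -850, -848, -846, -752, -754, -752, -748, -7, 0, 1, 0, -848, -850, -850, -851, -850, -847, -849, -850, -850, -847]
200 [-848, -848, -846, -843, -848, -846, -850, -847, -850, -849, -849, 419, 366, -850, -844, -846, -849, -849, -849, -850, -848, -850, -850, -850]
250 [-844, -855, -848, -855, -854, -850, -847, -31, -856, 429, 459, 434, -857, -852, -852, -850, -853, -854, -850, -852, -849, -854, -851, -850]
300 [-1, -1, -1, -1, -1, 0, 3, 4, 3, 3, 5, 5, 3, 3, 12, 15, 16, 17, 16, 4, 4, 4, 3, 4]
350 [-1, -1, -1, -1, -1, -1, 12, 13, 7, 4, 4, 4, 4, 18, 15, 10, 11, 14, 13, 5, 16, 15, 3, 14]
400 [-1, -1, -1, -1, -1, 0, 16, 18, 12, 13, 13, 18, 16, 13, 16, 3, 4, 5, 7, 7, 3, 3, 4, 13]
450 [-1, -1, -1, -1, -1, -1, 17, 17, 3, 75, 59, 15, 4, 4, 18, 15, 13, 4, 26, 26, 8, 8, 4, 44]
500 [-1, -1, -1, -1, -1, 0, 18, 18, 3, 70, 71, 4, 4, 5, 4, 6, 5, 5, 25, 9, 11, 6, 46, 43]
550 [-1, -1, -1, -1, -1, 0, 4, 16, 13, 76, 76, 15, 4, 47, 43, 48, 3, 3, 3, 4, 9, 5, 45, 38]
600 [-1, -1, -1, -1, -1, 0, 4, 4, 21, 77, 77, 28, 3, 47, 23, 47, 4, 5, 58, 56, 56, 58, 55, 7]
650 [-1, -1, -1, -1, -1, 0, 5, 5, 6, 79, 79, 3, 5, 46, 46, 46, 12, 17, 57, 56, 56, 53, 57, 8]
700 [-1, -1, -1, -1, -1, 0, 3, 4, 4, 5, 5, 3, 4, 45, 45, 19, 16, 15, 58, 46, 46, 47, 58, 7]
```

View pics/c4.png

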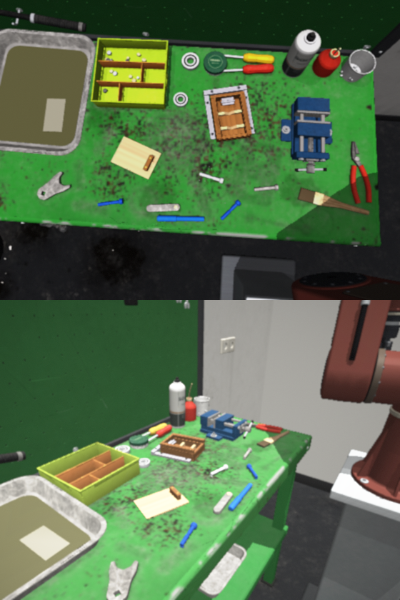

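```bash
cat >> h.py <<'E'
def row(x,y,z,psi,verbose=True):
    "row for a pose with tool down, tool x at world angle psi (unwrapped relative, |turn|<180)"
    s=arm.sense(); R=np.array(s["tcp_rot"]); p=np.array(s["tcp_pos"])
    c,t=np.cos(np.radians(psi)),np.sin(np.radians(psi))
    G=np.array([[c,t,0],[t,-c,0],[0,0,-1]])
    from scipy.spatial.transform import Rotation as Ro
    d=R.T@(np.array([x,y,z])-p)/800; r=Ro.from_matrix(R.T@G).as_rotvec()/np.pi
    print("row",[round(float(v),4) for v in (*d,*r)],"t",s["time_s"],"tcp",p.round(1),"psi",np.degrees(np.arctan2(R[1,0],R[0,0])).round(1),"F",np.round(s["force"],1),"w",round(s["gripper_width"],3))
E
python3 -c "
from h import *
row(340,-40,231,100)"
```

```text
row [0.3875, -0.4748, 0.0004, 0.0, -0.0, -0.4534] t 0.85 tcp [ 165.6 -498.2  231.3] psi 18.4 F [-0.7  0.5 -0.3] w 0.999
```

```bash
R='[0.3875,-0.4748,0,0,0,-0.4534]'; python3 -m crank '[[0.3875,-0.4748,0,0,0,-0.4534],[0.3875,-0.4748,0,0,0,-0.4534],[0.3875,-0.4748,0,0,0,-0.4534],[0.3875,-0.4748,0,0,0,-0.4534],[0.3875,-0.4748,0,0,0,-0.4534],[0.3875,-0.4748,0,0,0,-0.4534],[0.3875,-0.4748,0,0,0,-0.4534],[0.3875,-0.4748,0,0,0,-0.4534]]' 0.5; python3 -c "
from h import *
row(456.5,269,120,180)"
```

```text
time_s: 1.85
tcp_pos: [340.4, -38.0, 231.7]
tcp_rot: [[-0.179, 0.984, 0.001], [0.984, 0.179, -0.0], [-0.001, 0.001, -1.0]]
force: [0.1, -0.2, 0.5]
gripper_width: 0.499
grasp_force: 0.0
row [0.3517, 0.2111, 0.1397, 0.0002, 0.0004, -0.4428] t 1.85 tcp [340.4 -38.  231.7] psi 100.3 F [ 0.1 -0.2  0.5] w 0.499
```

```bash
python3 -m crank '[[0.352,0.211,0.1,0,0,-0.443],[0.352,0.211,0.1,0,0,-0.443],[0.352,0.211,0.1,0,0,-0.443],[0.352,0.211,0.1,0,0,-0.443],[0.352,0.211,0.1,0,0,-0.443],[0.352,0.211,0.1,0,0,-0.443],[0.352,0.211,0.1,0,0,-0.443],[0.352,0.211,0.1,0,0,-0.443]]'; python3 -c "
from h import *
row(456.5,269,80,255)"
```

```text
time_s: 2.85
tcp_pos: [457.2, 267.1, 151.0]
tcp_rot: [[-1.0, -0.0, -0.0], [-0.0, 1.0, -0.0], [0.0, -0.0, -1.0]]
force: [-0.3, 1.0, -0.1]
gripper_width: 0.496
grasp_force: 0.0
row [0.0008, 0.0024, 0.0887, 0.0, -0.0002, -0.4165] t 2.85 tcp [457.2 267.1 151. ] psi -180.0 F [-0.3  1.  -0.1] w 0.496
```

```bash
python3 -m crank '[[0.001,0.0024,0.11,0,0,-0.4165],[0.001,0.0024,0.11,0,0,-0.4165],[0.001,0.0024,0.11,0,0,-0.4165],[0.001,0.0024,0.11,0,0,-0.4165],[0.001,0.0024,0.11,0,0,-0.4165],[0.001,0.0024,0.11,0,0,-0.4165],[0.001,0.0024,0.11,0,0,-0.4165],[0.001,0.0024,0.11,0,0,-0.4165]]'; python3 - <<'E'
from h import *
row(456.5,269,4,255)
T=[]
for n in("side","top"):
    c=cam(n);P=pts(c);Z=P[...,2]
    R=np.array(c["orientation"]);f=210/np.tan(np.radians(c["vfov"])/2)
    def pr(w):
        p=R.T@(np.array(w,float)-c["position"]); return c["cx"]+f*p[0]/p[2],c["cy"]+f*p[1]/p[2]
    tcp=arm.sense()["tcp_pos"]
    I=c["color"][...,::-1].copy()
    u,v=map(int,pr(tcp)); 
    k=6; x0,y0=u-30,v-30
    J=cv2.resize(I[y0:y0+65,x0:x0+65],None,fx=k,fy=k,interpolation=cv2.INTER_CUBIC)
    for w,col in((tcp,(0,0,255)),((tcp[0],tcp[1],8),(255,0,255))):
        a,b=pr(w); cv2.circle(J,(int((a-x0+.5)*k),int((b-y0+.5)*k)),4,col,-1)
    T.append(J)
    m=(np.hypot(P[...,0]-456.5,P[...,1]-269)<48)&(Z>5)&(Z<20)
    m=cv2.morphologyEx(m.astype(np.uint8),cv2.MORPH_OPEN,np.ones((2,2),np.uint8))>0
    m&=(c["color"].min(-1)>130)
    q=P[m]
    if len(q)>20: print(n,len(q),cv2.minAreaRect(q[:,:2].astype(np.float32)),q.mean(0).round(1))
cv2.imwrite("pics/c5.png",np.hstack(T))
E
```

```text
time_s: 3.85
tcp_pos: [456.6, 268.6, 63.3]
tcp_rot: [[-0.265, -0.964, 0.0], [-0.964, 0.265, 0.0], [-0.0, -0.0, -1.0]]
force: [-1.0, 0.3, -0.3]
gripper_width: 0.498
grasp_force: 0.0
row [-0.0004, 0.0003, 0.0742, -0.0, 0.0, -0.002] t 3.85 tcp [456.6 268.6  63.3] psi -105.4 F [-1.   0.3 -0.3] w 0.498
side 89 ((454.0848388671875, 265.0262145996094), (83.39850616455078, 12.647212982177734), 78.3320083618164) [454.5 269.8   9.4]
```

View pics/c5.png

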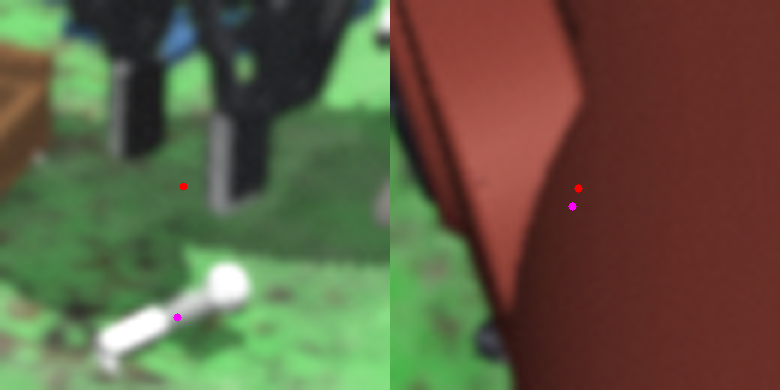

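```bash
python3 -m crank '[[-0.003,0.0003,0.04,0,0,0],[-0.003,0.0003,0.074,0,0,0],[-0.003,0.0003,0.074,0,0,0],[-0.003,0.0003,0.074,0,0,0],[-0.003,0.0003,0.074,0,0,0],[-0.003,0.0003,0.074,0,0,0],[-0.003,0.0003,0.074,0,0,0],[-0.003,0.0003,0.074,0,0,0]]' && python3 -m crank '[[0,0,0,0,0,0],[0,0,0,0,0,0],[0,0,0,0,0,0],[0,0,0,0,0,0],[0,0,0,0,0,0],[0,0,0,0,0,0],[0,0,0,0,0,0],[0,0,0,0,0,0]]' 0 40
```

```text
time_s: 4.95
tcp_pos: [457.0, 271.0, 4.3]
tcp_rot: [[-0.264, -0.965, 0.0], [-0.965, 0.264, 0.0], [-0.0, -0.0, -1.0]]
force: [-0.2, 0.1, -0.3]
gripper_width: 0.501
grasp_force: 0.0
time_s: 5.95
tcp_pos: [457.0, 270.9, 4.1]
tcp_rot: [[-0.264, -0.965, 0.0], [-0.965, 0.264, 0.0], [-0.0, -0.0, -1.0]]
force: [-0.2, -0.2, 1.9]
gripper_width: 0.13
grasp_force: 39.0
```

```bash
python3 -c "
from h import *
row(626.5,226,95,192-360)"
```

```text
row [-0.0017, -0.2192, -0.1136, -0.0, 0.0, 0.3484] t 5.95 tcp [457.  270.9   4.1] psi -105.3 F [-0.2 -0.2  1.9] w 0.13
```

```bash
python3 -m crank '[[0,0,-0.07,0,0,0],[-0.0017,-0.05,-0.1136,0,0,0.3484],[-0.0017,-0.219,-0.1136,0,0,0.3484],[-0.0017,-0.219,-0.1136,0,0,0.3484],[-0.0017,-0.219,-0.1136,0,0,0.3484],[-0.0017,-0.219,-0.1136,0,0,0.3484],[-0.0017,-0.219,-0.1136,0,0,0.3484],[-0.0017,-0.219,-0.1136,0,0,0.3484]]' && python3 - <<'E'
from h import *
T=[]
tcp=np.array(arm.sense()["tcp_pos"])
a=np.radians(12);ex=np.array([np.cos(a),np.sin(a),0]);ey=np.array([-np.sin(a),np.cos(a),0])
for n in("side","top"):
    c=cam(n)
    R=np.array(c["orientation"]);f=210/np.tan(np.radians(c["vfov"])/2)
    def pr(w):
        p=R.T@(np.array(w,float)-c["position"]); return c["cx"]+f*p[0]/p[2],c["cy"]+f*p[1]/p[2]
    I=c["color"][...,::-1].copy(); O=np.array([634.5,227.8,0])
    u,v=map(int,pr(O+[0,0,40])); k=5; x0,y0=u-40,v-55
    J=cv2.resize(I[y0:y0+100,x0:x0+80],None,fx=k,fy=k,interpolation=cv2.INTER_CUBIC)
    def mk(w,col):
        p,q=pr(w); cv2.circle(J,(int((p-x0+.5)*k),int((q-y0+.5)*k)),3,col,-1)
    mk(tcp,(0,0,255))
    for s in(-1,1):
        mk(O+64*ex+s*49*ey+[0,0,43.5],(255,255,0)); mk(O-64*ex+s*49*ey+[0,0,30],(255,255,0))
        mk(O-30*ex+s*36*ey+[0,0,20],(255,0,255)); mk(O+14*ex+s*36*ey+[0,0,20],(255,0,255))
    T.append(J)
cv2.imwrite("pics/c6.png",np.hstack(T))
row(626.5,226,30,-168)
E
```

```text
time_s: 6.95
tcp_pos: [626.0, 226.0, 94.5]
tcp_rot: [[-0.978, -0.209, -0.001], [-0.209, 0.978, -0.0], [0.001, 0.0, -1.0]]
force: [-0.4, 0.3, -0.0]
gripper_width: 0.135
grasp_force: 39.3
row [-0.0005, -0.0002, 0.0809, 0.0, -0.0002, 0.0011] t 7.05 tcp [626.1 226.   94.7] psi -167.8 F [0.1 0.2 0. ] w 0.133
```

View pics/c6.png

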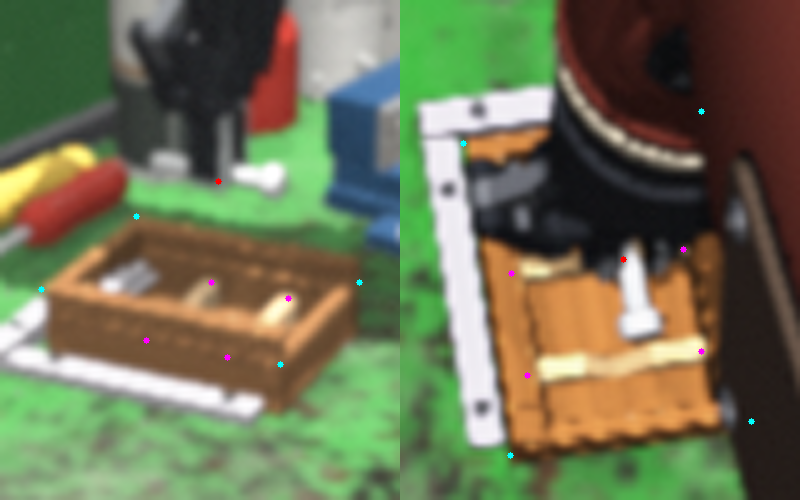

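```bash
python3 -m crank '[[0,0,0.05,0,0,0],[0,0,0.085,0,0,0],[0,0,0.09,0,0,0],[0,0,0.094,0,0,0],[0,0,0.097,0,0,0],[0,0,0.1,0,0,0],[0,0,0.1005,0,0,0],[0,0,0.1005,0,0,0]]'
```

```text
time_s: 8.05
tcp_pos: [626.4, 226.1, 14.8]
tcp_rot: [[-0.978, -0.208, 0.0], [-0.208, 0.978, 0.0], [-0.0, 0.0, -1.0]]
force: [-0.1, -0.3, -0.5]
gripper_width: 0.129
grasp_force: 39.3
```

```bash
python3 -m crank '[[0,0,0.001,0,0,0],[0,0,0.0015,0,0,0],[0,0,0.002,0,0,0],[0,0,0.0025,0,0,0],[0,0,0.003,0,0,0],[0,0,0.003,0,0,0],[0,0,0.003,0,0,0],[0,0,0.003,0,0,0]]'
```

```text
time_s: 9.05
tcp_pos: [626.5, 226.1, 12.3]
tcp_rot: [[-0.978, -0.208, 0.0], [-0.208, 0.978, 0.0], [-0.0, 0.0, -1.0]]
force: [-0.4, 0.7, 4.6]
gripper_width: 0.131
grasp_force: 39.7
```

Contact (about 5 N). Release with a limited opening, then lift.

```bash
python3 -m crank '[[0,0,0,0,0,0],[0,0,0,0,0,0],[0,0,0,0,0,0],[0,0,0,0,0,0],[0,0,-0.004,0,0,0],[0,0,-0.02,0,0,0],[0,0,-0.08,0,0,0],[0,0,-0.14,0,0,0]]' 0.33 && python3 -c "
from h import *
row(487,449,100,154-360)"
```

```text
time_s: 10.05
tcp_pos: [626.2, 226.0, 126.2]
tcp_rot: [[-0.978, -0.208, 0.0], [-0.208, 0.978, 0.0], [-0.0, 0.0, -1.0]]
force: [-0.3, 0.7, -0.5]
gripper_width: 0.333
grasp_force: 0.0
row [0.1123, 0.3089, 0.0328, 0.0, 0.0, 0.211] t 10.05 tcp [626.2 226.  126.2] psi -168.0 F [-0.3  0.7 -0.5] w 0.333
```

```bash
python3 -m crank '[[0.112,0.309,0.033,0,0,0.1806],[0.112,0.309,0.033,0,0,0.1806],[0.112,0.309,0.033,0,0,0.1806],[0.112,0.309,0.033,0,0,0.1806],[0.112,0.309,0.033,0,0,0.1806],[0.112,0.309,0.033,0,0,0.1806],[0.112,0.309,0.033,0,0,0.1806],[0.112,0.309,0.033,0,0,0.1806]]' 0.5 && python3 - <<'E'
from h import *
row(487,449,9,-200.5)
T=[]
tcp=np.array(arm.sense()["tcp_pos"])
for n,o in(("side",(487.1,449.1,24)),("top",(627,226,16))):
    c=cam(n)
    R=np.array(c["orientation"]);f=210/np.tan(np.radians(c["vfov"])/2)
    def pr(w):
        p=R.T@(np.array(w,float)-c["position"]); return c["cx"]+f*p[0]/p[2],c["cy"]+f*p[1]/p[2]
    I=c["color"][...,::-1].copy()
    u,v=map(int,pr(o)); k=5; x0,y0=u-40,v-50
    J=cv2.resize(I[y0:y0+90,x0:x0+80],None,fx=k,fy=k,interpolation=cv2.INTER_CUBIC)
    for w in(tcp,o):
        p,q=pr(w); cv2.circle(J,(int((p-x0+.5)*k),int((q-y0+.5)*k)),3,(0,0,255),-1)
    T.append(J)
cv2.imwrite("pics/c7.png",np.hstack(T))
E
```

```text
time_s: 11.05
tcp_pos: [488.5, 448.0, 98.1]
tcp_rot: [[-0.936, 0.352, 0.0], [0.352, 0.936, 0.0], [-0.0, 0.0, -1.0]]
force: [0.3, 0.1, -0.4]
gripper_width: 0.499
grasp_force: 0.0
row [0.0023, 0.0005, 0.1114, 0.0001, 0.0001, -0.0007] t 11.05 tcp [488.5 448.   98.1] psi 159.4 F [ 0.3  0.1 -0.4] w 0.499
```

View pics/c7.png

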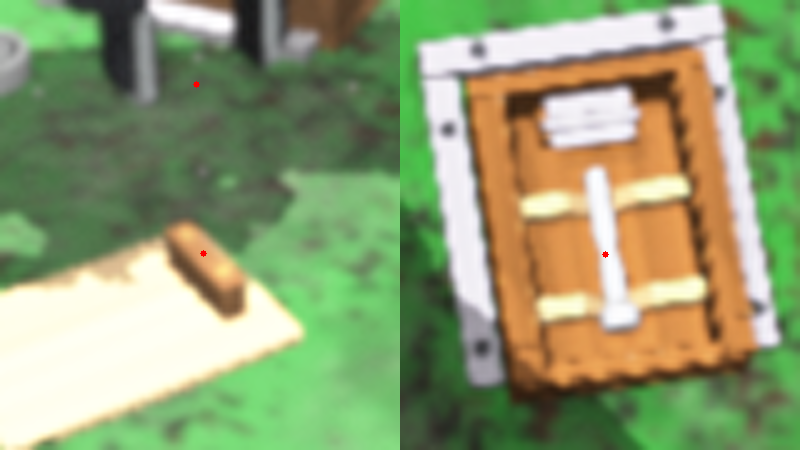

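```bash
python3 -m crank '[[0.0023,0.0005,0.05,0,0,0],[0.0023,0.0005,0.09,0,0,0],[0.0023,0.0005,0.1,0,0,0],[0.0023,0.0005,0.106,0,0,0],[0.0023,0.0005,0.111,0,0,0],[0.0023,0.0005,0.1114,0,0,0],[0.0023,0.0005,0.1114,0,0,0],[0.0023,0.0005,0.1114,0,0,0]]' && python3 -m crank '[[0,0,0,0,0,0],[0,0,0,0,0,0],[0,0,0,0,0,0],[0,0,0,0,0,0],[0,0,0,0,0,0],[0,0,0,0,0,0],[0,0,0,0,0,0],[0,0,0,0,0,0]]' 0 60; python3 -c "
from h import *
a=np.radians(12); e=np.array([np.cos(a),np.sin(a)])
print(np.array([634.5,227.8])-(64+102+30)*e)
row(*(np.array([634.5,227.8])-(64+102+30)*e),58,102)"
```

```text
time_s: 12.15
tcp_pos: [485.9, 450.4, 9.1]
tcp_rot: [[-0.937, 0.35, 0.001], [0.35, 0.937, 0.0], [-0.0, 0.001, -1.0]]
force: [-1.2, -0.9, -0.7]
gripper_width: 0.501
grasp_force: 0.0
time_s: 13.15
tcp_pos: [485.9, 450.4, 9.0]
tcp_rot: [[-0.937, 0.35, 0.0], [0.35, 0.937, 0.0], [-0.0, 0.0, -1.0]]
force: [0.1, -0.1, 5.4]
gripper_width: 0.12
grasp_force: 60.7
[442.78307026 187.0493086 ]
row [-0.0649, -0.3271, -0.0614, 0.0002, -0.0, 0.3194] t 13.15 tcp [485.9 450.4   9. ] psi 159.5 F [ 0.1 -0.1  5.4] w 0.12
```

```bash
python3 -m crank '[[0,0,-0.0614,0,0,0],[-0.065,-0.327,-0.0614,0,0,0.3194],[-0.065,-0.327,-0.0614,0,0,0.3194],[-0.065,-0.327,-0.0614,0,0,0.3194],[-0.065,-0.327,-0.0614,0,0,0.3194],[-0.065,-0.327,-0.0614,0,0,0.3194],[-0.065,-0.327,-0.0614,0,0,0.3194],[-0.065,-0.327,-0.0614,0,0,0.3194]]' && python3 - <<'E'
from h import *
row(442.8,187,39.75,102)
tcp=np.array(arm.sense()["tcp_pos"])
a=np.radians(12);ex=np.array([np.cos(a),np.sin(a),0]);ey=np.array([-np.sin(a),np.cos(a),0])
B=tcp-[0,0,9]; O=np.array([634.5,227.8,0]); T=[]
for n in("side","top"):
    c=cam(n);P=pts(c)
    R=np.array(c["orientation"]);f=210/np.tan(np.radians(c["vfov"])/2)
    def pr(w):
        p=R.T@(np.array(w,float)-c["position"]); return c["cx"]+f*p[0]/p[2],c["cy"]+f*p[1]/p[2]
    # lid top points in nominal lid frame (bar at 0): x along, y across
    q=(P-B); l=np.stack([q@ex,q@ey,P[...,2]],-1)
    m=(l[...,0]>-15)&(l[...,0]<100)&(abs(l[...,1])<55)&(abs(l[...,2]-B[2]-6)<4)
    print(n,m.sum(),"lid y range",np.percentile(l[m][:,1],[1,99]).round(1),"z",np.median(l[m][:,2]).round(1)) if m.sum()>20 else None
    m=(l[...,0]>40)&(l[...,0]<118)&(abs(l[...,1])<30)&(abs(l[...,2]-B[2]-6)<4)
    if m.sum()>20:
        print(" nose",np.percentile(l[m][:,0],99).round(1)); k=np.polyfit(l[m][:,0],l[m][:,2],1); print(" pitch deg",np.degrees(np.arctan(k[0])).round(2), "z at nose", np.polyval(k,102).round(1))
    (cx,cy),(w,h),an=cv2.minAreaRect(l[m][:,:2].astype(np.float32)) if m.sum()>20 else ((0,0),(0,0),0); print(" rect",cx,cy,w,h,an)
    u,v=map(int,pr(B+60*ex)); kk=4; x0,y0=u-50,v-50
    J=cv2.resize(c["color"][y0:y0+110,x0:x0+100,::-1],None,fx=kk,fy=kk,interpolation=cv2.INTER_CUBIC)
    for w in(B+102*ex+41*ey+[0,0,6],B+102*ex-41*ey+[0,0,6],B-18*ex+41*ey+[0,0,6],O-64*ex+36*ey+[0,0,30],O-64*ex-36*ey+[0,0,30],O-64*ex+49*ey+[0,0,30],O-64*ex-49*ey+[0,0,30]):
        p,q2=pr(w); cv2.circle(J,(int((p-x0+.5)*kk),int((q2-y0+.5)*kk)),3,(255,0,255),-1)
    T.append(J)
cv2.imwrite("pics/c8.png",np.hstack(T))
E
```

```text
time_s: 14.15
tcp_pos: [442.5, 186.7, 57.6]
tcp_rot: [[-0.208, 0.978, -0.0], [0.978, 0.208, -0.0], [0.0, -0.0, -1.0]]
force: [1.0, 0.4, -1.0]
gripper_width: 0.122
grasp_force: 59.9
row [0.0003, 0.0004, 0.0223, -0.0001, -0.0, -0.0001] t 14.15 tcp [442.5 186.7  57.6] psi 102.0 F [ 1.   0.4 -1. ] w 0.122
side 696 lid y range [-39.9  42.5] z 55.1
 nose 101.2
 pitch deg 0.01 z at nose 55.1
 rect 71.07474517822266 -0.06066322326660156 59.957515716552734 61.13877868652344 89.10649871826172
top 847 lid y range [ 2.  38.2] z 54.1
 nose 102.6
 pitch deg 0.1 z at nose 54.1
 rect 71.78300476074219 14.742350578308105 63.056480407714844 30.29705047607422 0.42561450600624084
```

View pics/c8.png

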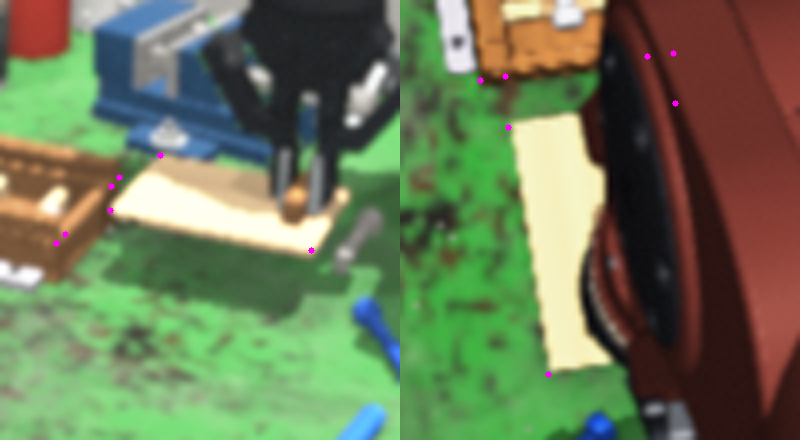

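```bash
python3 -m crank '[[0,0,0.0221,0,0,0],[0,0,0.0221,0,0,0],[0,0.0275,0.0221,0,0,0],[0,0.0275,0.0221,0,0,0],[0,0.035,0.0221,0,0,0],[0,0.0425,0.0221,0,0,0],[0,0.05,0.0221,0,0,0],[0,0.05,0.0221,0,0,0]]'
```

```text
time_s: 15.25
tcp_pos: [482.3, 195.4, 40.1]
tcp_rot: [[-0.208, 0.978, 0.0], [0.978, 0.208, 0.0], [0.0, 0.0, -1.0]]
force: [-0.1, 0.4, -1.6]
gripper_width: 0.122
grasp_force: 60.0
```

```bash
python3 -c "
from h import *
row(*(np.array([634.5,227.8])-(46+100)*np.array([np.cos(np.radians(12)),np.sin(np.radians(12))])),39.9,102)"
```

```text
row [0.0001, 0.012, 0.0003, 0.0001, -0.0, -0.0001] t 15.25 tcp [482.3 195.4  40.1] psi 102.0 F [-0.1  0.4 -1.6] w 0.122
```

```bash
python3 -m crank '[[0,0.005,0,0,0,0],[0,0.01,0,0,0,0],[0,0.015,0,0,0,0],[0,0.02,0,0,0,0],[0,0.025,0,0,0,0],[0,0.03,0,0,0,0],[0,0.035,0,0,0,0],[0,0.035,0,0,0,0]]'
```

```text
time_s: 16.25
tcp_pos: [509.7, 201.2, 40.1]
tcp_rot: [[-0.208, 0.978, 0.001], [0.978, 0.208, 0.0], [0.0, 0.001, -1.0]]
force: [0.9, 1.1, -1.4]
gripper_width: 0.121
grasp_force: 59.9
```

```bash
python3 -m crank '[[0,0.007,0,0,0,0],[0,0.014,0,0,0,0],[0,0.021,0,0,0,0],[0,0.028,0,0,0,0],[0,0.035,0,0,0,0],[0,0.042,0,0,0,0],[0,0.049,0,0,0,0],[0,0.049,0,0,0,0]]' && python3 - <<'E'
from h import *
row(0,0,0,102)
c=cam("side");P=pts(c);B=arm.sense()["tcp_pos"]
a=np.radians(12);ex=np.array([np.cos(a),np.sin(a),0]);ey=np.array([-np.sin(a),np.cos(a),0])
l=P-np.array([633.7,228.6,0]); l=np.stack([l@ex,l@ey,P[...,2]],-1)
m=(l[...,1]>37)&(l[...,1]<60)&(abs(l[...,0])<110)&(l[...,2]>39)&(l[...,2]<48)
print("case +y rim x range",np.percentile(l[m][:,0],[1,99]).round(1),m.sum())
R=np.array(c["orientation"]);f=210/np.tan(np.radians(c["vfov"])/2)
p=R.T@(np.array([600,220,40])-c["position"]);u,v=int(c["cx"]+f*p[0]/p[2]),int(c["cy"]+f*p[1]/p[2])
cv2.imwrite("pics/c9.png",cv2.resize(c["color"][v-50:v+50,u-65:u+65,::-1],None,fx=6,fy=6,interpolation=cv2.INTER_CUBIC))
E
```

```text
time_s: 17.25
tcp_pos: [548.3, 209.4, 40.2]
tcp_rot: [[-0.208, 0.978, 0.001], [0.978, 0.208, 0.0], [-0.0, 0.001, -1.0]]
force: [-0.1, 2.5, -1.5]
gripper_width: 0.12
grasp_force: 59.9
row [-0.1137, -0.7248, 0.0497, 0.0002, 0.0, -0.0001] t 17.25 tcp [548.3 209.4  40.2] psi 102.0 F [-0.1  2.5 -1.5] w 0.12
case +y rim x range [-63.   62.2] 191
```

View pics/c9.png

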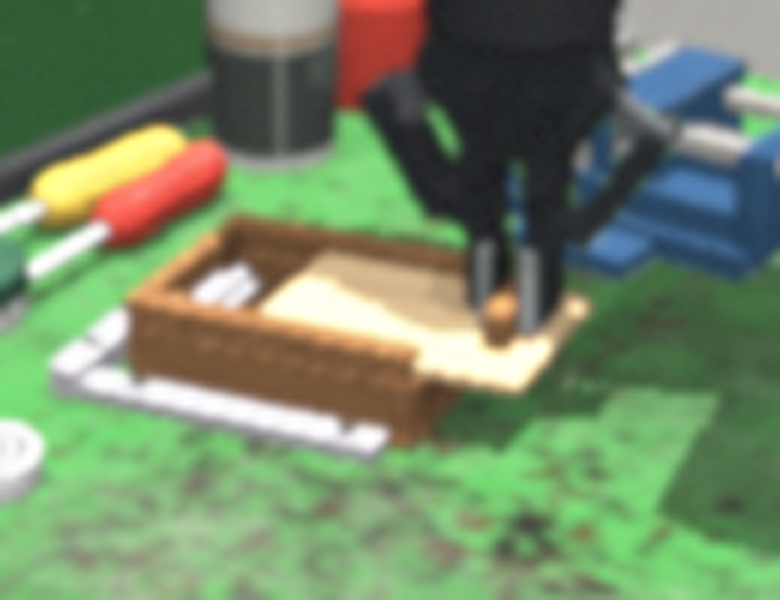

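```bash
python3 -m crank '[[0.0008,0.005,0,0,0,0],[0.0008,0.01,0,0,0,0],[0.0008,0.015,0,0,0,0],[0.0008,0.02,0,0,0,0],[0.0008,0.025,0,0,0,0],[0.0008,0.03,0,0,0,0],[0.0008,0.033,0,0,0,0],[0.0008,0.035,0,0,0,0]]'
```

```text
time_s: 18.3
tcp_pos: [574.9, 215.7, 40.1]
tcp_rot: [[-0.208, 0.978, -0.0], [0.978, 0.208, -0.0], [-0.0, -0.0, -1.0]]
force: [-0.4, 0.5, -1.0]
gripper_width: 0.12
grasp_force: 59.9
```

```bash
python3 -m crank '[[0,0.0015,0,0,0,0],[0,0.003,0,0,0,0],[0,0.0045,0,0,0,0],[0,0.006,0,0,0,0],[0,0.0075,0,0,0,0],[0,0.009,0,0,0,0],[0,0.0105,0,0,0,0],[0,0.0105,0,0,0,0]]'
```

```text
time_s: 19.3
tcp_pos: [582.8, 217.4, 40.1]
tcp_rot: [[-0.208, 0.978, -0.0], [0.978, 0.208, -0.0], [-0.0, -0.0, -1.0]]
force: [-1.8, -0.4, 0.5]
gripper_width: 0.121
grasp_force: 60.2
```

```bash
python3 -m crank '[[0,0.0012,0,0,0,0],[0,0.0024,0,0,0,0],[0,0.0036,0,0,0,0],[0,0.0048,0,0,0,0],[0,0.006,0,0,0,0],[0,0.0072,0,0,0,0],[0,0.0085,0,0,0,0],[0,0.0085,0,0,0,0]]'
```

```text
time_s: 20.3
tcp_pos: [589.9, 218.9, 40.1]
tcp_rot: [[-0.208, 0.978, 0.0], [0.978, 0.208, 0.0], [0.0, 0.0, -1.0]]
force: [-3.3, -1.0, 1.0]
gripper_width: 0.12
grasp_force: 60.2
```

```bash
python3 -m crank '[[0,0.0012,0,0,0,0],[0,0.0024,0,0,0,0],[0,0.0036,0,0,0,0],[0,0.0048,0,0,0,0],[0,0.006,0,0,0,0],[0,0.0072,0,0,0,0],[0,0.0085,0,0,0,0],[0,0.0085,0,0,0,0]]'
```

```text
time_s: 21.3
tcp_pos: [596.6, 220.3, 40.1]
tcp_rot: [[-0.208, 0.978, 0.0], [0.978, 0.208, 0.0], [0.0, 0.0, -1.0]]
force: [-3.7, -1.2, 0.1]
gripper_width: 0.119
grasp_force: 60.2
```

```bash
python3 -m crank '[[0,0.001,0,0,0,0],[0,0.002,0,0,0,0],[0,0.003,0,0,0,0],[0,0.004,0,0,0,0],[0,0.005,0,0,0,0],[0,0.006,0,0,0,0],[0,0.007,0,0,0,0],[0,0.007,0,0,0,0]]'
```

```text
time_s: 22.3
tcp_pos: [602.5, 221.6, 40.3]
tcp_rot: [[-0.208, 0.978, 0.001], [0.978, 0.208, 0.0], [0.0, 0.001, -1.0]]
force: [2.4, 0.3, -0.9]
gripper_width: 0.125
grasp_force: 59.9
```

```bash
python3 - <<'E'
from h import *
row(0,0,0,102)
c=cam("side");P=pts(c);B=np.array(arm.sense()["tcp_pos"])
a=np.radians(12);ex=np.array([np.cos(a),np.sin(a),0]);ey=np.array([-np.sin(a),np.cos(a),0])
l=P-np.array([633.7,228.6,0]); l=np.stack([l@ex,l@ey,P[...,2]],-1)
m=(l[...,1]>37)&(l[...,1]<60)&(abs(l[...,0])<110)&(l[...,2]>40)&(l[...,2]<48)
print("rim x",np.percentile(l[m][:,0],[1,99]).round(1),"bar x rel",((B-[634.5,227.8,0])@ex).round(1))
m=(l[...,1]>-30)&(l[...,1]<30)&(l[...,0]<-30)&(l[...,0]>-90)&(abs(l[...,2]-37)<3)
print("lid top x",np.percentile(l[m][:,0],[1,99]).round(1),m.sum(), np.median(l[m][:,2]).round(1))
R=np.array(c["orientation"]);f=210/np.tan(np.radians(c["vfov"])/2)
p=R.T@(np.array([620,220,40])-c["position"]);u,v=int(c["cx"]+f*p[0]/p[2]),int(c["cy"]+f*p[1]/p[2])
cv2.imwrite("pics/c10.png",cv2.resize(c["color"][v-40:v+40,u-55:u+50,::-1],None,fx=7,fy=7,interpolation=cv2.INTER_CUBIC))
E
```

```text
row [-0.1145, -0.7942, 0.0494, 0.0004, -0.0, -0.0] t 22.3 tcp [602.5 221.6  40.3] psi 102.0 F [ 2.4  0.3 -0.9] w 0.125
rim x [-49.5  76.9] bar x rel -32.0
lid top x [-51.3 -32.5] 64 37.7
```

View pics/c10.png

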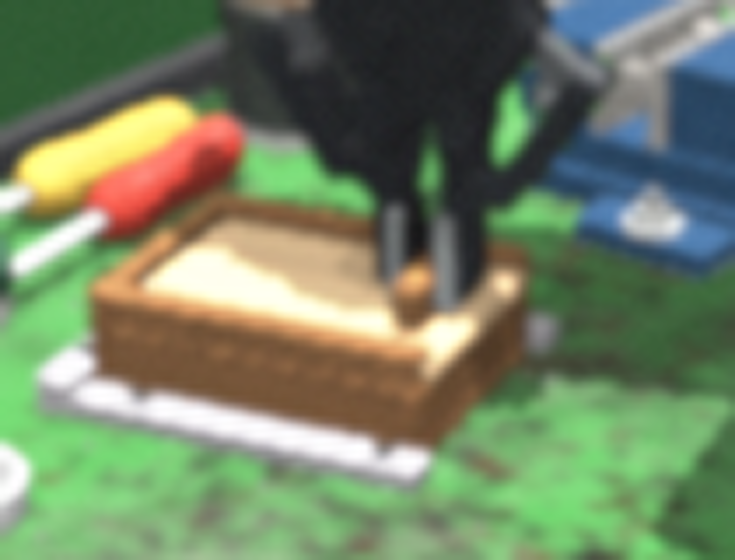

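```bash
python3 -m crank '[[0,0.0003,0,0,0,0],[0,0.0006,0,0,0,0],[0,0.0009,0,0,0,0],[0,0.0012,0,0,0,0],[0,0.0015,0,0,0,0],[0,0.0015,0,0,0,0],[0,0.0015,0,0,0,0],[0,0.0015,0,0,0,0]]'
```

```text
time_s: 23.35
tcp_pos: [603.1, 221.7, 40.1]
tcp_rot: [[-0.208, 0.978, 0.0], [0.978, 0.208, 0.0], [0.0, 0.0, -1.0]]
force: [1.7, -0.4, -0.2]
gripper_width: 0.119
grasp_force: 60.1
```

```bash
python3 -m crank '[[0,0.0003,0,0,0,0],[0,0.0006,0,0,0,0],[0,0.0009,0,0,0,0],[0,0.0012,0,0,0,0],[0,0.0015,0,0,0,0],[0,0.0015,0,0,0,0],[0,0.0015,0,0,0,0],[0,0.0015,0,0,0,0]]'
```

```text
time_s: 24.35
tcp_pos: [604.0, 221.9, 40.0]
tcp_rot: [[-0.208, 0.978, -0.0], [0.978, 0.208, -0.0], [-0.0, -0.0, -1.0]]
force: [-1.6, 0.0, -1.5]
gripper_width: 0.123
grasp_force: 59.9
```

Force has turned to opposing; creep on until the wall is felt.

```bash
python3 -m crank '[[0,0.0003,0,0,0,0],[0,0.0006,0,0,0,0],[0,0.0009,0,0,0,0],[0,0.0012,0,0,0,0],[0,0.0012,0,0,0,0],[0,0.0012,0,0,0,0],[0,0.0012,0,0,0,0],[0,0.0012,0,0,0,0]]'
```

```text
time_s: 25.35
tcp_pos: [604.1, 221.9, 39.8]
tcp_rot: [[-0.208, 0.978, -0.002], [0.978, 0.208, -0.001], [-0.0, -0.002, -1.0]]
force: [-5.9, -1.2, 0.5]
gripper_width: 0.125
grasp_force: 60.1
```

```bash
python3 -m crank '[[0,0.0003,0,0,0,0],[0,0.0006,0,0,0,0],[0,0.0009,0,0,0,0],[0,0.0009,0,0,0,0],[0,0.0009,0,0,0,0],[0,0.0009,0,0,0,0],[0,0.0009,0,0,0,0],[0,0.0009,0,0,0,0]]'
```

```text
time_s: 26.35
tcp_pos: [604.1, 221.9, 39.6]
tcp_rot: [[-0.208, 0.978, -0.003], [0.978, 0.208, -0.001], [-0.0, -0.003, -1.0]]
force: [-7.5, -1.9, 0.4]
gripper_width: 0.118
grasp_force: 60.1
```

```bash
python3 -m crank '[[0,-0.001,0,0,0,0],[0,-0.002,0,0,0,0],[0,-0.002,0,0,0,0],[0,-0.002,0,0,0,0],[0,-0.002,0,0,0,0],[0,-0.002,0,0,0,0],[0,-0.002,0,0,0,0],[0,-0.002,0,0,0,0]]' && python3 -m crank '[[0,0,0,0,0,0],[0,0,0,0,0,0],[0,0,0,0,0,0],[0,0,0,0,0,0],[0,0,-0.005,0,0,0],[0,0,-0.05,0,0,0],[0,0,-0.11,0,0,0],[0,0,-0.18,0,0,0]]' 0.4 && python3 -c "
from h import *
row(330,0,300,102)"
```

```text
time_s: 27.35
tcp_pos: [604.1, 221.9, 40.0]
tcp_rot: [[-0.208, 0.978, -0.0], [0.978, 0.208, -0.0], [0.0, -0.0, -1.0]]
force: [-5.1, -1.0, -0.6]
gripper_width: 0.124
grasp_force: 59.8
time_s: 28.35
tcp_pos: [603.7, 221.8, 185.3]
tcp_rot: [[-0.208, 0.978, -0.001], [0.978, 0.208, -0.0], [-0.0, -0.001, -1.0]]
force: [0.9, -0.6, 0.0]
gripper_width: 0.402
grasp_force: 0.0
row [-0.2002, -0.3924, -0.1429, -0.0003, 0.0, -0.0001] t 28.35 tcp [603.7 221.8 185.3] psi 102.0 F [ 0.9 -0.6  0. ] w 0.402
```

Move the arm aside for an unobstructed top check.

```bash
python3 -m crank '[[-0.18,-0.38,-0.1,0,0,0],[-0.18,-0.38,-0.1,0,0,0],[-0.18,-0.38,-0.1,0,0,0],[-0.18,-0.38,-0.1,0,0,0],[-0.18,-0.38,-0.1,0,0,0],[-0.18,-0.38,-0.1,0,0,0],[-0.18,-0.38,-0.1,0,0,0],[-0.18,-0.38,-0.1,0,0,0]]' && python3 - <<'E'
from h import *
a=np.radians(12);ex=np.array([np.cos(a),np.sin(a),0]);ey=np.array([-np.sin(a),np.cos(a),0])
T=[]
for n,o in(("top",[636.6,226,0]),("side",[633.7,228.6,0])):
    c=cam(n);P=pts(c); l=P-np.array(o); l=np.stack([l@ex,l@ey,P[...,2]],-1)
    m=(abs(l[...,1])>38)&(abs(l[...,1])<55)&(abs(l[...,0])<110)&(l[...,2]>40.5)&(l[...,2]<48)
    r=np.percentile(l[m][:,0],[1,99])
    m=(abs(l[...,1])<28)&(l[...,0]<0)&(l[...,0]>-90)&(l[...,2]>47)&(l[...,2]<60); b=l[m]
    m2=(abs(l[...,1])<30)&(l[...,0]<-30)&(l[...,0]>-90)&(abs(l[...,2]-37)<3.5)
    print(n,"rim x",r.round(1),"bar in case x",(np.mean(np.percentile(b[:,0],[3,97]))-r.mean()).round(1),"n",len(b),"lid rear rel",(np.percentile(l[m2][:,0],1)-r.mean()).round(1),"lid z",np.median(l[m2][:,2]).round(1),"bar z",np.median(b[:,2]).round(1))
    R=np.array(c["orientation"]);f=210/np.tan(np.radians(c["vfov"])/2)
    p=R.T@(np.array([645,230,30])-c["position"]);u,v=int(c["cx"]+f*p[0]/p[2]),int(c["cy"]+f*p[1]/p[2])
    T.append(cv2.resize(c["color"][v-50:v+50,u-45:u+45,::-1],(400,444),interpolation=cv2.INTER_CUBIC))
cv2.imwrite("pics/c11.png",np.hstack(T)); s=arm.sense(); print(s["time_s"],np.round(s["force"],1))
E
```

```text
time_s: 29.35
tcp_pos: [337.4, 18.0, 264.4]
tcp_rot: [[-0.207, 0.978, 0.001], [0.978, 0.207, 0.0], [-0.0, 0.001, -1.0]]
force: [0.8, -0.1, 0.3]
gripper_width: 0.403
grasp_force: 0.0
top rim x [-47.9  76.8] bar in case x -46.4 n 149 lid rear rel -63.8 lid z 35.8 bar z 53.2
side rim x [-47.8  77.4] bar in case x -46.3 n 66 lid rear rel -64.3 lid z 36.2 bar z 53.6
29.45 [ 0.6 -1.   0.4]
```

View pics/c11.png

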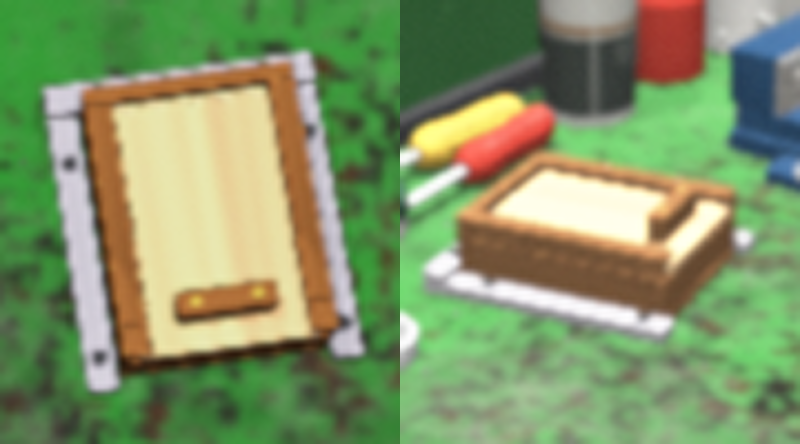

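The last picture shows the lid fully in: its nose is at the far wall (top view, about row 90) and its rear edge is flush with the case (about row 350). The bar is at case x ≈ -46 mm, as it should be when home. The case is butted against the stop.

```bash
python3 -c "
from plant import finish_job
print(finish_job())"
```

```text
the job is handed in; nothing more can be done
None
```

The job is handed in: the plunger lies in the two rests, the lid is home and flush over it, the gripper has let go, and the bolt, bearing and gauge were not touched; it took about 30 s, and the highest push I read was about 8 N (force is only read after each move, so the peak over the ridge went unseen).

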